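Line up the sample jars by size

ROBOT

A 7-joint arm with a two-finger parallel gripper is mounted at the origin on the work surface. World frame = base frame: x ahead of the robot, y to its left, z up, the work surface at z = 0. Lengths are in m, angles in rad, forces in N, time in s.
With the tool pointing down it reaches from about 0.35 to 0.9 m from the base axis. Payload 19.9 kg.
Tool frame: the origin (TCP) lies at the very end of the fingers, on their centre line; the grasp point (between the pads) lies 19 mm behind it; z points along the fingers, y is the direction in which the jaws open and shut (so a half turn about z gives the same grasp; the last joint's range is limited). The gripper opens to 85 mm and grips with 20 to 120 N. Pads are 22 mm wide; open, the fingers measure 114 mm over their backs; the gripper's body (76 mm by 85 mm) begins 54 mm behind the grasp point. The pads swing forward as they close: fully open they stand 13 mm farther back than shut.
Start: joints at [1.127, 0.417, -0.01, 1.614, 0.005, 1.111, -0.053], TCP at [0.244, -0.575, 0.231] pointing down, gripper open.
Joint ranges: [-2.81, 2.81], [-0.39, 2.02], [-1.27, 1.25], [0.06, 2.57], [-1.19, 4.33], [0.19, 2], [-2.82, 2.82]. Speed limits (rad/s): [1.89, 1.89, 2.39, 2.39, 3.01, 3.01, 3.01].

INTERFACE

Orientations are given as a rotation vector (axis times angle).
In Python, from bench import arm gives the robot as it stands.
- The arm moves only by the tool carry_out, never from a script. Its argument "deltas" is a list of rows, each a list of 7 numbers: the opening, from 0 (shut) to 1 (fully open), then the shift along the tool's x, y, z in m, then the turn, a rotation vector about the tool's x, y, z in rad. In form: [[grip, x, y, z, wx, wy, wz], ...]. A call has 1 to 10 rows; each row is the pose to reach, as a shift and turn from the pose commanded when the call began, along the tool's axes at that moment; what a row does not reach only later rows make up. A row lasts 1/8 s, in which the tool goes at most 62.5 mm and 10.7 degrees, less where a joint would pass 70% of its speed; a pose out of reach is approached as far as the arm can. A call with a gripper value outside its range is refused whole. The fingers move at their own pace and stop on an object; "squeeze" is the grip in N (left out, the last holds). Time passes only in rows, so rows that repeat a pose let the fingers close. It gives the time, the measured TCP pose, the force and the opening at its end, in the units of the state.
- arm.observe(): the state, without advancing time (a new reading comes with each control period).
- arm.read_camera(name): name is "scene" or "top" or "wrist"; returns a dict with "frame" (384x512x3 uint8, red, green, blue), "intrinsics" (3x3 intrinsics, pixels), "k1" (the pictures are not rectified: a ray, as slopes to the right and down, at radius r is drawn at 1 + k1 r^2 times it, then the intrinsics apply), "rvec" (rotation vector, rad) and "tvec" (3), from world to camera coordinates, as OpenCV has them; the wrist camera has in their place "hand_eye" (4x4, takes a point from camera to tool coordinates, whose origin is the TCP and whose axes are the flange's). Camera axes: x right, y down, z forward; pixel columns grow to the right and rows downward; lengths in m; the calibration is good to about 2 mm. A picture is of the moment at which its call begins: read the wrist's pose just before it. There is no depth.
- arm.job_done(): hands the job in, once; it reports no verdict.
Trained networks look in the newest picture that a camera, given by its name, has taken for a name from the list of things; names that differ only in an ending like _2 or _b are one class to them, and where a whole thing is asked for, a point or a joint stands for the part that bears it (a point fixed in the world has none). Each returns a list of dicts, best first, with "p" (0 to 1); they miss things now and then, are a little off and sometimes report something else, mostly with a low value. They report only what shows in the picture. A call takes as long as a camera call. They do not tell look-alikes from the thing itself.
- arm.regions_of(label, camera): "pixels" (384x512 bool, what is visible of it) and "extent" ([left, top, right, bottom] in pixels, round what is visible of it).
- arm.place_of(label, camera): "pixel" ([column, row] in pixels: a listed point, or the origin of a listed thing).
The state is a dict: "time_s": time; "q": joint angles; "joint_velocities": joint speeds; "joint_efforts": joint torques, N m; "ee_pos": TCP position; "tool_rot": TCP orientation; "wrist_force": force on the tool from outside, world axes, zero at the start; "moment": the same for the moment, N m; "finger_gap": finger opening in m.
Only numpy, scipy, OpenCV 4.12 (cv2) and the standard library are available. Lean on these libraries where they do the work, as an engineer would, in place of code of your own. Each camera call takes 0.05 s, during which the arm holds its last target.

TASK

Line up the four red-capped sample jars in order of size on the four blue marks of the grey tray: smallest on the mark next to the green block, then the next larger on each mark in turn, and the largest next to the black block. Stand each jar upright in the middle of its mark, and do not tip any jar over on the way.

Things in the scene. Friction and masses are not known exactly. Their poses are not given: they have to be found in the camera images.
- jar_tiny: the smallest of four upright cylindrical sample jars: white body with a pale blue band and a flat red screw cap of the same diameter, plain straight sides from bottom to top; 34 mm diameter, 50 mm tall including the 18 mm cap, roughly 40 g, loose on the bench. Origin: centre of its underside, z axis up along the jar.
- jar_small: the second smallest of four upright cylindrical sample jars: white body with a pale blue band and a flat red screw cap of the same diameter, plain straight sides from bottom to top; 42 mm diameter, 70 mm tall including the 18 mm cap, roughly 80 g, loose on the bench. Origin: centre of its underside, z axis up along the jar.
- jar_medium: the second largest of four upright cylindrical sample jars: white body with a pale blue band and a flat red screw cap of the same diameter, plain straight sides from bottom to top; 50 mm diameter, 92 mm tall including the 18 mm cap, roughly 150 g, loose on the bench. Origin: centre of its underside, z axis up along the jar.
- jar_large: the largest of four upright cylindrical sample jars: white body with a pale blue band and a flat red screw cap of the same diameter, plain straight sides from bottom to top; 58 mm diameter, 115 mm tall including the 18 mm cap, roughly 260 g, loose on the bench. Origin: centre of its underside, z axis up along the jar.
- mark_a: one of four identical flat round blue marks (68 mm diameter, 3 mm thick, white dot at the centre) fixed in a straight row, 80 mm apart, on a grey tray; its top, where a jar stands, is 9 mm above the bench. Which of the four lies where in the row varies: tell them apart by distance from the green block. Origin: centre of its underside, 6 mm above the bench, z up.
- mark_b: one of four identical flat round blue marks (68 mm diameter, 3 mm thick, white dot at the centre) fixed in a straight row, 80 mm apart, on a grey tray; its top, where a jar stands, is 9 mm above the bench. Which of the four lies where in the row varies: tell them apart by distance from the green block. Origin: centre of its underside, 6 mm above the bench, z up.
- mark_c: one of four identical flat round blue marks (68 mm diameter, 3 mm thick, white dot at the centre) fixed in a straight row, 80 mm apart, on a grey tray; its top, where a jar stands, is 9 mm above the bench. Which of the four lies where in the row varies: tell them apart by distance from the green block. Origin: centre of its underside, 6 mm above the bench, z up.
- mark_d: one of four identical flat round blue marks (68 mm diameter, 3 mm thick, white dot at the centre) fixed in a straight row, 80 mm apart, on a grey tray; its top, where a jar stands, is 9 mm above the bench. Which of the four lies where in the row varies: tell them apart by distance from the green block. Origin: centre of its underside, 6 mm above the bench, z up.
- block_green: green end block, 60 x 24 x 20 mm, fixed at one end of the row of marks, 55 mm from the centre of the nearest mark; the smallest jar belongs next to it. Green and black may be at either end. Origin: centre of its underside, 6 mm above the bench; y axis along the row. A low rail (top 16 mm above the bench) runs along the tray's far side, 42 mm from the line of marks.
- block_black: black end block, 60 x 24 x 20 mm, fixed at one end of the row of marks, 55 mm from the centre of the nearest mark; the largest jar belongs next to it. Green and black may be at either end. Origin: centre of its underside, 6 mm above the bench; y axis along the row. A low rail (top 16 mm above the bench) runs along the tray's far side, 42 mm from the line of marks.
Things that resemble listed ones, but are neither listed nor needed, are in the scene too. Leave any turquoise or yellow look-alike of the jar_medium alone.

How it is judged:
At the end, for the whole second after the job is handed in: Counting from the green block, the smallest, second smallest, second largest and largest jar stand on the first, second, third and fourth mark: each jar's axis within 12 mm of its mark's centre, its underside down on the mark (within 4 mm), upright within 0.1 rad, released and at rest (((horizontal distance between jar_tiny and mark_a below 0.012 m and horizontal distance between mark_a and block_green between 0.035 and 0.075 m and z of jar_tiny in the frame of mark_a below 0.007 m) or (horizontal distance between jar_tiny and mark_b below 0.012 m and horizontal distance between mark_b and block_green between 0.035 and 0.075 m and z of jar_tiny in the frame of mark_b below 0.007 m) or (horizontal distance between jar_tiny and mark_c below 0.012 m and horizontal distance between mark_c and block_green between 0.035 and 0.075 m and z of jar_tiny in the frame of mark_c below 0.007 m) or (horizontal distance between jar_tiny and mark_d below 0.012 m and horizontal distance between mark_d and block_green between 0.035 and 0.075 m and z of jar_tiny in the frame of mark_d below 0.007 m)) and angle between each of jar_tiny, jar_small, jar_medium, jar_large's own z axis and vertical below 0.1 rad and linear speed of each of jar_tiny, jar_small, jar_medium, jar_large below 0.02 m/s and angular speed of each of jar_tiny, jar_small, jar_medium, jar_large below 0.2 rad/s and ((horizontal distance between jar_small and mark_a below 0.012 m and horizontal distance between mark_a and block_green between 0.115 and 0.155 m and z of jar_small in the frame of mark_a below 0.007 m) or (horizontal distance between jar_small and mark_b below 0.012 m and horizontal distance between mark_b and block_green between 0.115 and 0.155 m and z of jar_small in the frame of mark_b below 0.007 m) or (horizontal distance between jar_small and mark_c below 0.012 m and horizontal distance between mark_c and block_green between 0.115 and 0.155 m and z of jar_small in the frame of mark_c below 0.007 m) or (horizontal distance between jar_small and mark_d below 0.012 m and horizontal distance between mark_d and block_green between 0.115 and 0.155 m and z of jar_small in the frame of mark_d below 0.007 m)) and ((horizontal distance between jar_medium and mark_a below 0.012 m and horizontal distance between mark_a and block_green between 0.195 and 0.235 m and z of jar_medium in the frame of mark_a below 0.007 m) or (horizontal distance between jar_medium and mark_b below 0.012 m and horizontal distance between mark_b and block_green between 0.195 and 0.235 m and z of jar_medium in the frame of mark_b below 0.007 m) or (horizontal distance between jar_medium and mark_c below 0.012 m and horizontal distance between mark_c and block_green between 0.195 and 0.235 m and z of jar_medium in the frame of mark_c below 0.007 m) or (horizontal distance between jar_medium and mark_d below 0.012 m and horizontal distance between mark_d and block_green between 0.195 and 0.235 m and z of jar_medium in the frame of mark_d below 0.007 m)) and ((horizontal distance between jar_large and mark_a below 0.012 m and horizontal distance between mark_a and block_green between 0.275 and 0.315 m and z of jar_large in the frame of mark_a below 0.007 m) or (horizontal distance between jar_large and mark_b below 0.012 m and horizontal distance between mark_b and block_green between 0.275 and 0.315 m and z of jar_large in the frame of mark_b below 0.007 m) or (horizontal distance between jar_large and mark_c below 0.012 m and horizontal distance between mark_c and block_green between 0.275 and 0.315 m and z of jar_large in the frame of mark_c below 0.007 m) or (horizontal distance between jar_large and mark_d below 0.012 m and horizontal distance between mark_d and block_green between 0.275 and 0.315 m and z of jar_large in the frame of mark_d below 0.007 m))); the robot touches nothing.
It fails at once if a jar is tipped over (more than 0.6 rad from upright) (angle between any of jar_tiny, jar_small, jar_medium, jar_large's own z axis and vertical above 0.6 rad).
It also fails if it takes over 112 s, if anything falls off the work surface, if the arm or the gripper's body presses on something with over 40 N, if the wrist force passes 120 N, or if a joint passes its speed limit or range.

## Working session

There is one attempt and no reset: what is moved stays moved. The work goes in short steps, Python scripts to look and compute and a tool call to move; the robot and the scene stay as the last step left them, time stands still between calls to the robot, and variables do not carry over. Pictures are saved under pics/ and viewed, and the job is handed in when it is done.

Besides the shell and the picture viewer there is one more tool, called as name([rows], argument=value, ...), one row to a line, values as JSON. carry_out: Moves the arm, as the interface text tells. Its arguments: {"type":"object","properties":{"deltas":{"type":"array","items":{"type":"array","items":{"type":"number"}}},"squeeze":{"type":"number"}},"required":["deltas"]}

```bash
ls; mkdir -p pics; python3 - <<'E'
from bench import arm
import cv2
s=arm.observe()
for k,v in s.items(): print(k,v)
for n in ("scene","top"):
    c=arm.read_camera(n); cv2.imwrite(f"pics/{n}0.png",c["frame"][:,:,::-1]); print(n,c["intrinsics"],c["k1"],c["rvec"],c["tvec"])
print(arm.read_camera("wrist")["hand_eye"])
E
```

```text
pics
time_s 0.0
q [ 1.12751018  0.41799109 -0.01029438  1.61416646  0.00468985  1.11070223
 -0.05300434]
joint_velocities [-3.60897371e-05 -2.03313838e-04  3.77255558e-04  3.61337635e-04
  5.28786080e-05  4.11408587e-04 -1.88948017e-04]
joint_efforts [-3.69451686e-05 -8.64437270e+01  6.78766575e-01 -4.34885788e+01
  1.90395175e-02  7.55215238e-03 -6.77389903e-05]
ee_pos [ 0.24426688 -0.57491371  0.23065287]
tool_rot [-3.07724001e+00 -6.26635411e-01  5.22010789e-04]
wrist_force [0.13095451 0.58213246 0.10822216]
moment [-0.05079209 -0.01553691  0.00216476]
finger_gap 0.08534577846857645
scene [[479.84081261   0.         260.63541422]
 [  0.         479.84081261 190.86873068]
 [  0.           0.           1.        ]] -0.03868095023473829 [ 1.48804006  2.29573934 -0.69889611] [ 0.24334642 -0.36545291  1.45435511]
top [[445.88834612   0.         249.19966364]
 [  0.         445.88834612 191.56945613]
 [  0.           0.           1.        ]] -0.009100840103351477 [ 2.17360714 -2.19980106  0.12953885] [-0.04812715  0.51165601  1.01225801]
[[-3.46057542e-04 -9.51123787e-01 -3.08809686e-01  7.95021193e-02]
 [ 9.99999644e-01 -9.13051604e-05 -8.39400187e-04 -5.25978938e-04]
 [ 7.70177567e-04 -3.08809867e-01  9.51123479e-01 -1.42424307e-01]
 [ 0.00000000e+00  0.00000000e+00  0.00000000e+00  1.00000000e+00]]
```

View pics/scene0.png

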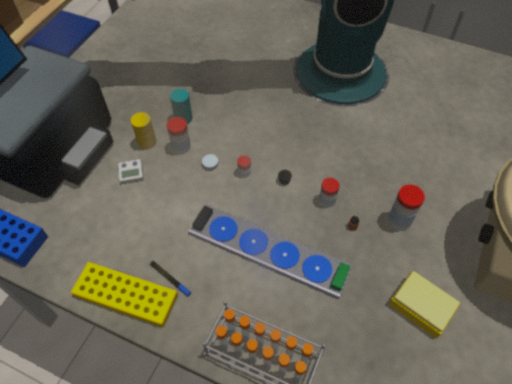

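View pics/top0.png

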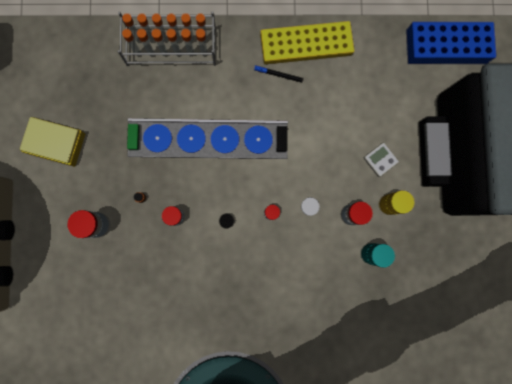

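The top picture shows the green block at (134,137) and the black block at (281,139), with marks at columns 157, 191, 225 and 258. The red caps are large (83,223), small (171,215), tiny (272,212) and medium (360,212). Yellow (402,202) and turquoise (380,255) look-alikes stand close to the medium jar.

```bash
cat > h.py <<'E'
from bench import arm
import cv2, numpy as np
from scipy.spatial.transform import Rotation as Ro
H=dict(jar_tiny=.05,jar_small=.07,jar_medium=.092,jar_large=.115)
def ray(c,px,z,T=None):
    K=c["intrinsics"]; d=((px[0]-K[0,2])/K[0,0],(px[1]-K[1,2])/K[1,1]); u=np.array(d)
    for _ in range(20): u=np.array(d)/(1+c["k1"]*(u@u))
    v=np.array([u[0],u[1],1.])
    if T is None:
        R=Ro.from_rotvec(np.ravel(c["rvec"])).as_matrix(); o=-R.T@np.ravel(c["tvec"]); w=R.T@v
    else: o=T[:3,3]; w=T[:3,:3]@v
    return (o+w*(z-o[2])/w[2])[:2]
def wristT(c,s):
    T=np.eye(4);T[:3,:3]=Ro.from_rotvec(s["tool_rot"]).as_matrix();T[:3,3]=s["ee_pos"];return T@c["hand_eye"]
def redblobs(img,minA=40):
    h=cv2.cvtColor(img,cv2.COLOR_RGB2HSV)
    m=(((h[...,0]<6)|(h[...,0]>172))&(h[...,1]>150)&(h[...,2]>70)).astype(np.uint8)
    n,l,st,ce=cv2.connectedComponentsWithStats(m)
    return [(ce[i],st[i]) for i in range(1,n) if st[i][4]>minA]
E
python3 - <<'E'
from h import *
np.set_printoptions(precision=4,suppress=True)
for cam in("top","scene"):
    c=arm.read_camera(cam); print(cam)
    for p,st in redblobs(c["frame"]): print("red",p,st,[ray(c,p,h) for h in H.values()])
    h=cv2.cvtColor(c["frame"],cv2.COLOR_RGB2HSV)
    for n,lo,hi,z in(("blue",105,128,.009),("green",45,75,.026)):
        m=((h[...,0]>lo)&(h[...,0]<hi)&(h[...,1]>140)).astype(np.uint8)
        m=cv2.morphologyEx(m,cv2.MORPH_CLOSE,np.ones((5,5)))
        k,l,s,ce=cv2.connectedComponentsWithStats(m)
        for i in range(1,k):
            if 100<s[i][4]<2000: print(n,ce[i],s[i],ray(c,ce[i],z))
    for lb in list(H)+["mark_a","block_green","block_black"]:
        r=arm.place_of(lb,cam); z=.006 if lb[0] in"mb" else 0
        print(lb,[(np.round(a["pixel"],1),round(a["p"],2),ray(c,a["pixel"],z)) for a in r[:5]])
E
```

```text
top
red [360.2364 212.669 ] [349 201  23  24 423] [array([ 0.4578, -0.3053]), array([ 0.457 , -0.2998]), array([ 0.4561, -0.2937]), array([ 0.4551, -0.2873])]
red [272.0663 211.8287] [265 205  15  15 181] [array([ 0.4621, -0.1046]), array([ 0.4612, -0.1031]), array([ 0.4602, -0.1014]), array([ 0.4592, -0.0996])]
red [171.1327 215.3741] [162 206  19  19 294] [array([0.4569, 0.1225]), array([0.4561, 0.1196]), array([0.4552, 0.1163]), array([0.4542, 0.1129])]
red [ 81.3542 223.6538] [ 68 210  28  28 624] [array([0.4408, 0.3223]), array([0.4403, 0.3153]), array([0.4397, 0.3077]), array([0.4392, 0.2997])]
blue [156.9691 137.7561] [143 124  29  28 615] [0.6431 0.1626]
blue [190.7317 138.1675] [177 125  28  28 615] [0.6414 0.0827]
blue [224.4049 138.618 ] [211 125  28  28 610] [0.6397 0.0027]
blue [257.8927 139.1419] [244 126  28  28 606] [ 0.6378 -0.0771]
green [132.7325 136.3663] [128 125  11  24 243] [0.6431 0.2159]
jar_tiny [(array([225.5, 137.8]), 0.7, array([0.6436, 0.0003]))]
jar_small [(array([174.2, 215. ]), 0.84, array([0.4597, 0.1227]))]
jar_medium [(array([348.7, 215.1]), 0.96, 
[... 1713 characters left out ...]
_tiny [(array([242.8, 176. ]), 0.65, array([ 0.4777, -0.1032]))]
jar_small [(array([328.8, 201.6]), 0.94, array([0.4612, 0.1253]))]
jar_medium [(array([145. , 141.4]), 0.96, array([ 0.4816, -0.3951])), (array([179.4, 151. ]), 0.59, array([ 0.4726, -0.293 ]))]
jar_large [(array([396.5, 217.5]), 0.76, array([0.4372, 0.2918]))]
mark_a [(array([287.9, 256.2]), 0.88, array([0.6441, 0.0902])), (array([256. , 238.8]), 0.87, array([0.6329, 0.0046])), (array([222. , 230.2]), 0.79, array([ 0.6449, -0.0786])), (array([317.6, 267.9]), 0.73, array([0.6438, 0.1628]))]
block_green [(array([336.8, 278.2]), 0.85, array([0.6499, 0.2108]))]
block_black [(array([202.5, 218.8]), 0.79, array([ 0.6361, -0.1357]))]
```

```bash
python3 - <<'E'
from h import *
s=arm.observe()
for cam in("top","scene"):
    c=arm.read_camera(cam)
    print(cam,cv2.projectPoints(np.array([s["ee_pos"],[0,0,0],[.3,0,0]]),np.ravel(c["rvec"]),np.ravel(c["tvec"]),c["intrinsics"],np.array([c["k1"],0,0,0]))[0])
c=arm.read_camera("wrist");cv2.imwrite("pics/w0.png",c["frame"][:,:,::-1])
print(Ro.from_rotvec(s["tool_rot"]).as_matrix())
E
```

```text
top [[[535.88235083 321.95368998]]

 [[228.04992143 416.41953259]]

 [[226.87642386 282.85138497]]]
scene [[[117.73885475   2.10368445]]

 [[340.64056422  70.71855732]]

 [[305.14005572 140.03045298]]]
[[ 9.20381355e-01  3.91021929e-01 -1.07055257e-04]
 [ 3.91021935e-01 -9.20381358e-01  3.58483057e-05]
 [-8.45141888e-05 -7.48550658e-05 -9.99999994e-01]]
```

View pics/w0.png

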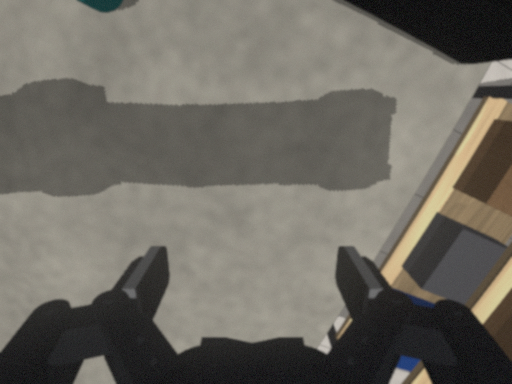

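carry_out([
  [1,0.022,-0.052,0,0,0,-0.12],
  [1,0.044,-0.103,0,0,0,-0.24],
  [1,0.066,-0.155,0,0,0,-0.36],
  [1,0.088,-0.207,0,0,0,-0.48],
  [1,0.11,-0.259,0,0,0,-0.6],
  [1,0.159,-0.238,0,0,0,-0.72],
  [1,0.208,-0.217,0,0,0,-0.84],
  [1,0.256,-0.196,0,0,0,-0.96],
  [1,0.305,-0.176,0,0,0,-1.08],
  [1,0.305,-0.176,0,0,0,-1.169],
], squeeze=40)

```text
time_s: 2.35
ee_pos: [0.4593, -0.2927, 0.2307]
tool_rot: [-2.214, -2.229, -0.003]
wrist_force: [-1.4, 0.2, -0.4]
finger_gap: 0.0855
```

```bash
cat > look.py <<'E'
from h import *
import sys
np.set_printoptions(precision=4,suppress=True)
def look(name,zs):
    s=arm.observe();c=arm.read_camera("wrist");T=wristT(c,s)
    if name: cv2.imwrite(f"pics/{name}.png",c["frame"][:,:,::-1])
    R=Ro.from_rotvec(s["tool_rot"]).as_matrix()
    print("tcp",s["ee_pos"],"R",R[:,0],R[:,1],R[:,2],"t",s["time_s"],"F",s["wrist_force"],"gap",s["finger_gap"])
    for p,st in redblobs(c["frame"],300): print("red",p,st,[ray(c,p,z,T) for z in zs])
    h=cv2.cvtColor(c["frame"],cv2.COLOR_RGB2HSV)
    m=((h[...,0]>105)&(h[...,0]<128)&(h[...,1]>140)).astype(np.uint8)
    for q in cv2.findContours(m,cv2.RETR_EXTERNAL,cv2.CHAIN_APPROX_NONE)[0]:
        if cv2.contourArea(q)>1500:
            (e,ax,_)=cv2.fitEllipse(q); print("blue",e,ax,cv2.boundingRect(q),ray(c,e,.009,T))
look(sys.argv[1],[float(a) for a in sys.argv[2:]])
E
python3 look.py w1 .05 .092
```

```text
tcp [ 0.4593 -0.2927  0.2307] R [-0.0068  1.      0.0015] [1.     0.0068 0.0007] [ 0.0007  0.0015 -1.    ] t 2.35 F [-1.4468  0.2308 -0.3961] gap 0.08552869254799557
red [248.8494 181.4473] [ 225  158   49   48 1746] [array([ 0.456 , -0.3049]), array([ 0.4563, -0.2929])]
blue (497.8824157714844, 312.0338439941406) (33.94206619262695, 95.43386840820312) (476, 267, 36, 95) [ 0.8587 -0.5324]
```

View pics/w1.png

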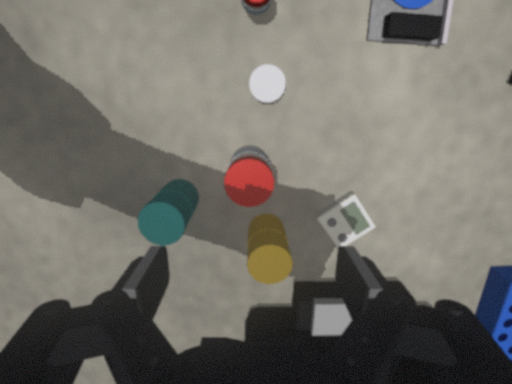

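The wrist picture shows the medium cap at (249,181), with turquoise at (163,220) and yellow at (270,260) clear of the finger paths. The wrist and top cameras agree on the medium jar at (0.456, -0.293).

carry_out([
  [1,0,-0.003,0.05,0,0,0],
  [1,0,-0.003,0.1,0,0,0],
  [1,0,-0.003,0.145,0,0,0],
  [1,0,-0.003,0.175,0,0,0],
  [1,0,-0.003,0.185,0,0,0],
  [1,0,-0.003,0.185,0,0,0],
  [0,0,-0.003,0.185,0,0,0],
  [0,0,-0.003,0.185,0,0,0],
  [0,0,-0.003,0.185,0,0,0],
  [0,0,-0.003,0.185,0,0,0],
])

```text
time_s: 3.65
ee_pos: [0.4539, -0.2944, 0.0473]
tool_rot: [2.22, 2.22, 0.0]
wrist_force: [0.2, -0.1, 8.6]
finger_gap: 0.0501
```

carry_out([
  [0,0,0,-0.03,0,0,0],
  [0,0,0,-0.08,0,0,0],
  [0,0,0,-0.12,0,0,0],
  [0,0.05,0.03,-0.12,0,0,0],
  [0,0.1,0.06,-0.12,0,0,0],
  [0,0.15,0.095,-0.12,0,0,0],
  [0,0.2,0.125,-0.12,0,0,0],
  [0,0.25,0.155,-0.12,0,0,0],
  [0,0.295,0.185,-0.12,0,0,0],
  [0,0.295,0.185,-0.12,0,0,0],
])

```text
time_s: 4.9
ee_pos: [0.6393, 0.006, 0.1664]
tool_rot: [-2.214, -2.227, -0.003]
wrist_force: [0.1, -1.5, -0.8]
finger_gap: 0.05
```

```bash
python3 look.py w2 .05 .21
```

```text
tcp [0.6393 0.006  0.1664] R [-0.0055  1.      0.0023] [1.     0.0055 0.0006] [ 0.0006  0.0023 -1.    ] t 4.9 F [ 0.0736 -1.4971 -0.7636] gap 0.04995290617691816
red [22.8122 54.7746] [   0   28   48   55 2178] [array([0.4445, 0.1233]), array([0.5645, 0.1   ])]
red [252.2601 295.6164] [ 191  240  123  103 9403] [array([ 0.6403, -0.1131]), array([0.6394, 0.0096])]
red [ 86.1431 284.1309] [ 72 271  31  27 573] [array([ 0.4634, -0.1019]), array([0.5717, 0.0139])]
blue (252.25184631347656, 171.15248107910156) (43.089107513427734, 64.47449493408203) (223, 149, 61, 46) [0.6397 0.0119]
blue (255.26834106445312, 100.38389587402344) (65.12094116210938, 67.67105102539062) (223, 66, 66, 69) [0.6423 0.0835]
blue (257.9239501953125, 21.45551872253418) (53.32228469848633, 74.95040130615234) (223, 0, 71, 51) [0.6441 0.1542]
```

View pics/w2.png

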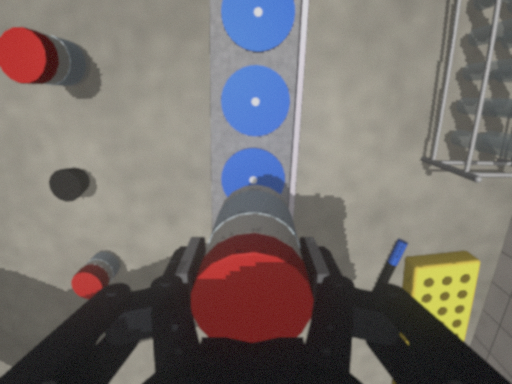

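The jar is held upright with its cap at (252,296). The mark dots show at (258,12), (255,101) and (253,180), and the last one is the target.

```bash
cat >> h.py <<'E'
def capfit(img,T,c,z,pick):
    "circle fit to the near-top face by brightness"
E
python3 - <<'E'
from h import *
s=arm.observe();c=arm.read_camera("wrist");T=wristT(c,s)
for p in((258,12),(255.5,101),(253,180)): print(ray(c,p,.009,T))
# cap top ellipse: bottom edge and side extents
for p in((191,295),(313,295),(252,342),(252,252)): print("cap",ray(c,p,.211,T))
E
```

```text
[0.64369122 0.1589894 ]
[0.6418434  0.07978794]
[ 0.63967459 -0.00083848]
cap [0.61411343 0.00782558]
cap [0.6629691  0.00794642]
cap [ 0.63860379 -0.01636856]
cap [0.6384896  0.02748385]
```

```bash
python3 look.py w3 .211; python3 look.py w4 .211
```

```text
tcp [0.6382 0.0013 0.1662] R [-0.0009  1.     -0.0001] [ 1.      0.0009 -0.0004] [-0.0004 -0.0001 -1.    ] t 5.0 F [-0.1353 -0.0985 -1.3891] gap 0.050133036318589785
red [22.5826 49.3052] [   0   22   48   56 2192] [array([0.5651, 0.0972])]
red [252.0613 295.4136] [ 190  241  124  102 9455] [array([0.6382, 0.0061])]
red [ 87.6385 281.3134] [ 73 268  31  27 603] [array([0.5723, 0.0118])]
blue (253.69146728515625, 168.13853454589844) (46.10898971557617, 64.26265716552734) (224, 144, 62, 48) [0.6399 0.0101]
blue (256.2234191894531, 95.0368423461914) (65.43183898925781, 68.69735717773438) (223, 61, 67, 70) [0.6422 0.0835]
blue (258.5468444824219, 19.36344337463379) (45.780357360839844, 77.64875793457031) (223, 0, 72, 45) [0.6441 0.1508]
tcp [0.638  0.0003 0.1663] R [ 0.0006  1.     -0.0005] [ 1.     -0.0006 -0.0003] [-0.0003 -0.0005 -1.    ] t 5.05 F [ 0.0512 -0.7164 -1.5273] gap 0.049992622304400575
red [22.456  48.2266] [   0   21   48   56 2184] [array([0.565 , 0.0967])]
red [252.1205 295.7222] [ 191  237  123  106 9386] [array([0.638 , 0.0049])]
red [ 87.9238 280.6374] [ 74 268  30  27 604] [array([0.5723, 0.0112])]
blue (254.08335876464844, 167.5515899658203) (47.156925201416016, 64.50215911865234) (224, 143, 62, 49) [0.6402 0.0097]
blue (256.2792663574219, 93.78309631347656) (65.60965728759766, 68.67156982421875) (223, 59, 67, 70) [0.6422 0.0836]
blue (258.3918762207031, 18.760211944580078) (44.610538482666016, 77.4405288696289) (223, 0, 72, 44) [0.644  0.1502]
```

```bash
python3 -c "
import cv2
i=cv2.imread('pics/w4.png');cv2.imwrite('pics/w4c.png',cv2.resize(i[130:384,130:380],None,fx=2.3,fy=2.3))"
```

```text
(no output)
```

View pics/w4c.png

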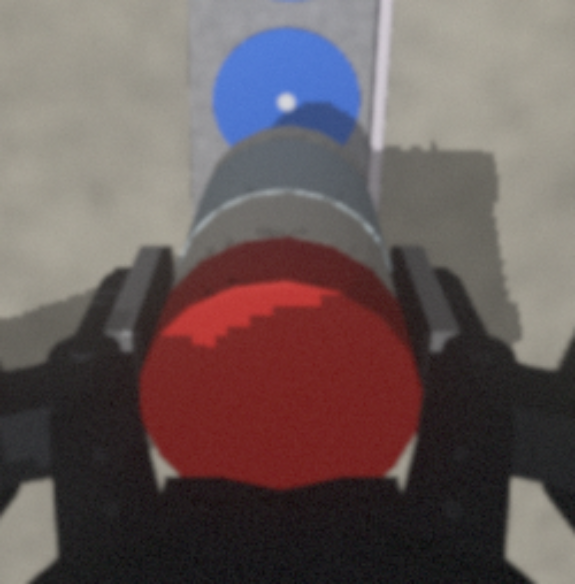

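carry_out([
  [0,0.002,0.002,0.03,0,0,0],
  [0,0.002,0.002,0.07,0,0,0],
  [0,0.002,0.002,0.095,0,0,0],
  [0,0.002,0.002,0.105,0,0,0],
  [0,0.002,0.002,0.108,0,0,0],
  [0,0.002,0.002,0.108,0,0,0],
  [0,0.002,0.002,0.108,0,0,0],
])

```text
time_s: 5.98
ee_pos: [0.6408, 0.003, 0.0592]
tool_rot: [2.221, 2.221, 0.001]
wrist_force: [-0.1, 0.0, -1.2]
finger_gap: 0.0502
```

```bash
python3 look.py w5 .1
```

```text
tcp [0.6408 0.003  0.0592] R [ 0.0002  1.     -0.0001] [ 1.     -0.0002  0.0013] [ 0.0013 -0.0001 -1.    ] t 5.975 F [-0.1051  0.0431 -1.176 ] gap 0.05024751393998837
red [251.7848 296.0923] [ 191  240  123  103 9309] [array([0.6406, 0.0043])]
red [ 10.6166 355.7651] [  0 338  29  39 579] [array([ 0.5235, -0.0337])]
blue (251.86981201171875, 213.78675842285156) (81.43740844726562, 87.18146514892578) (205, 170, 93, 56) [0.6407 0.004 ]
blue (254.00286865234375, 95.66455841064453) (103.98095703125, 108.30528259277344) (202, 41, 105, 110) [0.6421 0.0839]
```

carry_out([
  [0,0,0,0.001,0,0,0],
  [0,0,0,0.002,0,0,0],
  [0,0,0,0.003,0,0,0],
  [0,0,0,0.003,0,0,0],
])

```text
time_s: 6.52
ee_pos: [0.6407, 0.0031, 0.0562]
tool_rot: [2.221, 2.221, 0.001]
wrist_force: [-4.0, -0.1, 13.5]
finger_gap: 0.0498
```

carry_out([
  [0.5,0,0,0,0,0,0],
  [1,0,0,0,0,0,0],
  [1,0,0,0,0,0,0],
  [1,0,0,-0.03,0,0,0],
  [1,0,0,-0.08,0,0,0],
  [1,0,0,-0.13,0,0,0],
  [1,-0.035,-0.05,-0.13,0,0,0],
  [1,-0.07,-0.1,-0.13,0,0,0],
  [1,-0.105,-0.15,-0.13,0,0,0],
  [1,-0.107,-0.179,-0.13,0,0,0],
])

```text
time_s: 7.78
ee_pos: [0.4589, -0.1063, 0.1852]
tool_rot: [2.226, 2.217, -0.002]
wrist_force: [-0.0, 0.2, -0.3]
finger_gap: 0.0859
```

carry_out([
  [1,0,0,0,0,0,0],
  [1,0,0,0,0,0,0],
])

```text
time_s: 8.02
ee_pos: [0.462, -0.1038, 0.1855]
tool_rot: [2.221, 2.221, 0.001]
wrist_force: [0.0, 0.1, -0.5]
finger_gap: 0.0852
```

```bash
python3 look.py w6 .05 .101; python3 - <<'E'
from h import *
c=arm.read_camera("top"); cv2.imwrite("pics/top1.png",c["frame"][:,:,::-1])
for p,st in redblobs(c["frame"]): print("red",p,st,ray(c,p,.05),ray(c,p,.101))
E
```

```text
tcp [ 0.462  -0.1038  0.1855] R [-0.0003  1.      0.    ] [1.     0.0003 0.0007] [ 0.0007  0.     -1.    ] t 8.025 F [ 0.0357  0.1389 -0.5386] gap 0.08517825723428721
red [483.9094  64.9286] [ 449   32   63   68 3346] [array([0.6753, 0.0085]), array([0.6361, 0.0025])]
red [252.55   181.4976] [237 166  32  32 820] [array([ 0.4627, -0.1034]), array([ 0.4625, -0.0888])]
blue (409.5018005371094, 148.02346801757812) (53.18136978149414, 61.588661193847656) (381, 119, 58, 59) [ 0.6375 -0.0762]
red [223.47951807 129.28674699] [213 118  22  23 415] [0.65271786 0.00355014] [0.64071734 0.00203379]
red [171.19932432 215.36824324] [162 206  20  19 296] [0.45688621 0.12237539] [0.45481413 0.11483474]
red [ 81.48012719 223.62321145] [ 68 210  28  28 629] [0.4408393  0.32197654] [0.43958078 0.30431635]
```

View pics/w6.png

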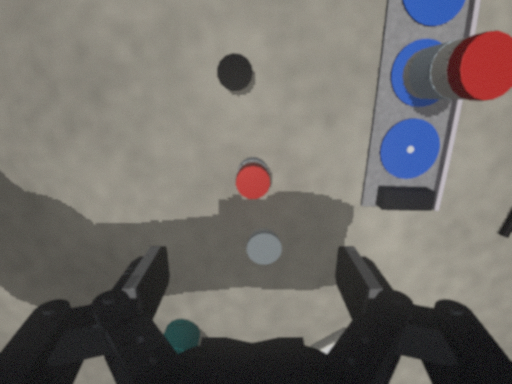

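View pics/top1.png

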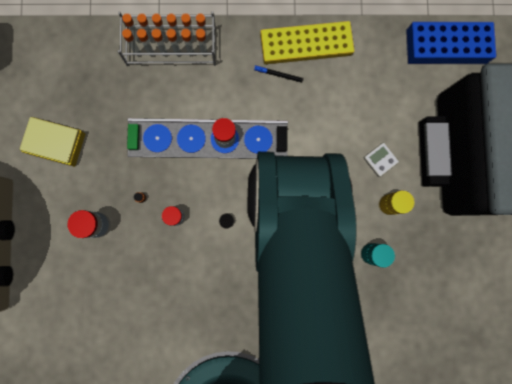

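The medium jar stands on mark 3 at (0.6407, 0.0020). The tiny cap, at (253,181) in the wrist picture, lies right under the gripper.

carry_out([
  [1,0,0.001,0.05,0,0,0],
  [1,0,0.001,0.1,0,0,0],
  [1,0,0.001,0.14,0,0,0],
  [1,0,0.001,0.163,0,0,0],
  [1,0,0.001,0.172,0,0,0],
  [1,0,0.001,0.172,0,0,0],
  [0,0,0.001,0.172,0,0,0],
  [0,0,0.001,0.172,0,0,0],
  [0,0,0.001,0.172,0,0,0],
  [0,0,0.001,0.172,0,0,0],
], squeeze=30)

```text
time_s: 9.38
ee_pos: [0.4626, -0.1041, 0.0138]
tool_rot: [2.221, 2.221, 0.0]
wrist_force: [-1.2, -0.6, 8.2]
finger_gap: 0.0344
```

carry_out([
  [0,0,0,0,0,0,0],
  [0,0,0,0,0,0,0],
])

```text
time_s: 9.62
ee_pos: [0.4626, -0.1041, 0.0138]
tool_rot: [2.221, 2.221, 0.0]
wrist_force: [-0.8, -0.1, 8.6]
finger_gap: 0.034
```

carry_out([
  [0,0,0,-0.04,0,0,0],
  [0,0,0,-0.09,0,0,0],
  [0,0,0,-0.13,0,0,0],
  [0,0.045,0.03,-0.13,0,0,0],
  [0,0.09,0.06,-0.13,0,0,0],
  [0,0.135,0.09,-0.13,0,0,0],
  [0,0.18,0.12,-0.13,0,0,0],
  [0,0.225,0.15,-0.13,0,0,0],
  [0,0.267,0.181,-0.13,0,0,0],
  [0,0.267,0.181,-0.13,0,0,0],
])

```text
time_s: 10.88
ee_pos: [0.6437, 0.1672, 0.1429]
tool_rot: [-2.216, -2.225, -0.002]
wrist_force: [-0.8, 0.0, -0.4]
finger_gap: 0.0339
```

carry_out([
  [0,0,0,0,0,0,0],
  [0,0,0,0,0,0,0],
])

```text
time_s: 11.12
ee_pos: [0.6431, 0.1618, 0.1434]
tool_rot: [2.223, 2.22, -0.001]
wrist_force: [0.1, -0.7, 0.2]
finger_gap: 0.0341
```

```bash
python3 look.py w7 .18
```

```text
tcp [0.6431 0.1618 0.1434] R [ 0.0013  1.     -0.0006] [ 1.     -0.0013 -0.0001] [-0.0001 -0.0006 -1.    ] t 11.125 F [ 0.0692 -0.6514  0.2124] gap 0.03406732136076837
red [ 37.1923 246.9952] [  15  226   46   43 1472] [array([0.5527, 0.1831])]
red [251.9382 288.9299] [ 213  256   79   66 3997] [array([0.643 , 0.1636])]
blue (252.70794677734375, 179.7087860107422) (62.94371795654297, 65.5841293334961) (220, 148, 67, 64) [0.6438 0.1643]
```

View pics/w7.png

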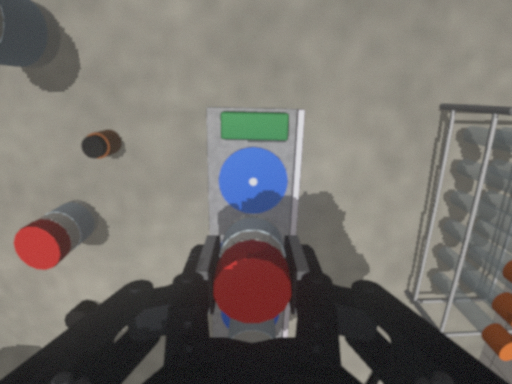

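The tiny jar is held upright at (252,289), and mark 1's dot, next to the green block, is at (253,181). I'll lower it with a shift of about 1 mm.

carry_out([
  [0,0.002,0.001,0.04,0,0,0],
  [0,0.002,0.001,0.085,0,0,0],
  [0,0.002,0.001,0.108,0,0,0],
  [0,0.002,0.001,0.116,0,0,0],
  [0,0.002,0.001,0.118,0,0,0],
  [0,0.002,0.001,0.1195,0,0,0],
  [0,0.002,0.001,0.1205,0,0,0],
  [0,0.002,0.001,0.1205,0,0,0],
])

```text
time_s: 12.18
ee_pos: [0.6445, 0.1651, 0.0232]
tool_rot: [2.221, 2.221, 0.001]
wrist_force: [0.0, -0.7, -1.2]
finger_gap: 0.034
```

carry_out([
  [0,-0.002,0,0,0,0,0],
  [0,-0.002,0,0.0005,0,0,0],
  [0,-0.002,0,0.001,0,0,0],
  [0,-0.002,0,0.0015,0,0,0],
  [0,-0.002,0,0.0015,0,0,0],
])

```text
time_s: 12.8
ee_pos: [0.6446, 0.163, 0.0228]
tool_rot: [2.221, 2.221, 0.001]
wrist_force: [-7.9, -2.6, 22.1]
finger_gap: 0.034
```

carry_out([
  [0.5,0,0,-0.0005,0,0,0],
  [1,0,0,-0.0005,0,0,0],
  [1,0,0,-0.0005,0,0,0],
  [1,0,0,-0.03,0,0,0],
  [1,0,0,-0.08,0,0,0],
  [1,0,0,-0.13,0,0,0],
  [1,-0.01,-0.05,-0.16,0,0,0],
  [1,-0.02,-0.1,-0.16,0,0,0],
  [1,-0.035,-0.15,-0.16,0,0,0],
  [1,-0.044,-0.188,-0.16,0,0,0],
])

```text
time_s: 14.05
ee_pos: [0.4544, 0.1183, 0.1812]
tool_rot: [2.222, 2.221, -0.001]
wrist_force: [0.6, 0.1, 0.2]
finger_gap: 0.0855
```

carry_out([
  [1,0,0,0,0,0,0],
  [1,0,0,0,0,0,0],
  [1,0,0,0,0,0,0],
])

```text
time_s: 14.42
ee_pos: [0.4569, 0.1194, 0.1812]
tool_rot: [-2.221, -2.221, -0.001]
wrist_force: [0.4, -0.5, 0.7]
finger_gap: 0.0859
```

```bash
python3 look.py w8 .059 .07; python3 - <<'E'
from h import *
c=arm.read_camera("scene"); cv2.imwrite("pics/s1.png",c["frame"][:,:,::-1])
E
```

```text
tcp [0.4569 0.1194 0.1812] R [-0.0001  1.      0.0006] [ 1.      0.0001 -0.0001] [-0.0001  0.0006 -1.    ] t 14.425 F [ 0.4483 -0.5094  0.6975] gap 0.0858792290719982
red [451.9579 140.6185] [435 124  35  35 975] [array([0.6423, 0.1633]), array([0.6346, 0.1648])]
red [251.8565 186.924 ] [ 230  165   45   44 1540] [array([0.4568, 0.1183]), array([0.4568, 0.1217])]
red [439.0102 296.8637] [414 285  53  23 587] [array([ 0.666, -0.01 ]), array([ 0.6573, -0.0013])]
blue (409.9518737792969, 202.61009216308594) (48.551780700683594, 57.649505615234375) (383, 176, 55, 54) [0.6409 0.084 ]
```

View pics/w8.png

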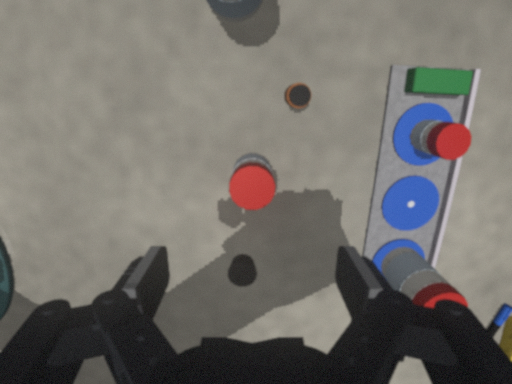

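View pics/s1.png

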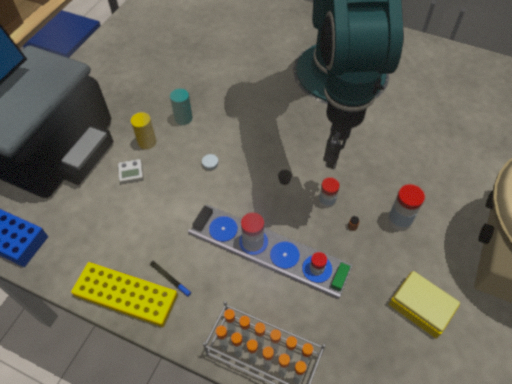

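Tiny and medium stand upright on their marks. The small cap is at (252,187) in the wrist picture, ready to grasp.

carry_out([
  [1,0.0015,0,0.05,0,0,0],
  [1,0.0015,0,0.1,0,0,0],
  [1,0.0015,0,0.13,0,0,0],
  [1,0.0015,0,0.146,0,0,0],
  [1,0.0015,0,0.151,0,0,0],
  [1,0.0015,0,0.151,0,0,0],
  [0,0.0015,0,0.151,0,0,0],
  [0,0.0015,0,0.151,0,0,0],
  [0,0.0015,0,0.151,0,0,0],
  [0,0.0015,0,0.151,0,0,0],
], squeeze=35)

```text
time_s: 15.78
ee_pos: [0.4567, 0.1206, 0.0308]
tool_rot: [2.221, 2.221, 0.001]
wrist_force: [-0.5, -1.6, 9.1]
finger_gap: 0.0422
```

carry_out([
  [0,0,0,0,0,0,0],
  [0,0,0,0,0,0,0],
])

```text
time_s: 16.02
ee_pos: [0.4567, 0.1206, 0.0309]
tool_rot: [2.221, 2.221, 0.001]
wrist_force: [-0.4, -0.3, 8.9]
finger_gap: 0.0421
```

carry_out([
  [0,0,0,-0.04,0,0,0],
  [0,0,0,-0.09,0,0,0],
  [0,0,0,-0.13,0,0,0],
  [0,-0.009,0.046,-0.13,0,0,0],
  [0,-0.018,0.092,-0.13,0,0,0],
  [0,-0.027,0.138,-0.13,0,0,0],
  [0,-0.037,0.185,-0.13,0,0,0],
  [0,-0.037,0.185,-0.13,0,0,0],
  [0,-0.037,0.185,-0.13,0,0,0],
  [0,-0.037,0.185,-0.13,0,0,0],
])

```text
time_s: 17.27
ee_pos: [0.6405, 0.084, 0.1605]
tool_rot: [-2.22, -2.222, 0.0]
wrist_force: [0.2, 0.0, -0.8]
finger_gap: 0.0422
```

```bash
python3 look.py w9 .199 .059
```

```text
tcp [0.6405 0.084  0.1605] R [-0.0008  1.     -0.    ] [ 1.      0.0008 -0.0002] [-0.0002 -0.     -1.    ] t 17.275 F [ 0.1512  0.0433 -0.824 ] gap 0.04224727880555403
red [257.1559  99.0129] [ 237   78   41   43 1321] [array([0.6422, 0.1633]), array([0.6446, 0.1626])]
red [251.9469 291.389 ] [ 203  247   99   88 6460] [array([0.6405, 0.0859]), array([ 0.6405, -0.0191])]
blue (253.26963806152344, 174.8023681640625) (52.98686981201172, 63.32053756713867) (223, 148, 63, 53) [0.6419 0.087 ]
blue (255.61647033691406, 97.67872619628906) (66.52595520019531, 69.14740753173828) (222, 63, 68, 70) [0.644  0.1636]
```

View pics/w9.png

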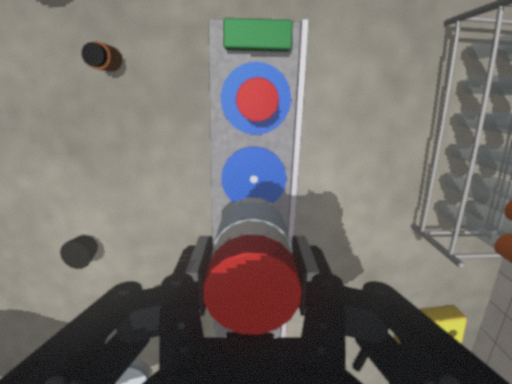

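The tiny jar is centred on mark 1 (257,99). The small jar is held at (252,291), and mark 2's dot is at (254,180).

carry_out([
  [0,0,0.001,0.04,0,0,0],
  [0,0,0.001,0.085,0,0,0],
  [0,0,0.001,0.108,0,0,0],
  [0,0,0.001,0.116,0,0,0],
  [0,0,0.001,0.119,0,0,0],
  [0,0,0.001,0.12,0,0,0],
  [0,0,0.001,0.1208,0,0,0],
  [0,0,0.001,0.1208,0,0,0],
])

```text
time_s: 18.32
ee_pos: [0.6426, 0.0836, 0.04]
tool_rot: [2.221, 2.221, 0.001]
wrist_force: [0.2, -0.1, 1.2]
finger_gap: 0.0424
```

carry_out([
  [0.5,0,0,0.0005,0,0,0],
  [1,0,0,0.0005,0,0,0],
  [1,0,0,0,0,0,0],
  [1,0,0,-0.04,0,0,0],
  [1,0,0,-0.1,0,0,0],
  [1,0,0,-0.16,0,0,0],
  [1,0.04,-0.04,-0.18,0,0,0],
  [1,0.08,-0.08,-0.18,0,0,0],
  [1,0.12,-0.12,-0.18,0,0,0],
  [1,0.16,-0.16,-0.18,0,0,0],
])

```text
time_s: 19.58
ee_pos: [0.4808, 0.2446, 0.2197]
tool_rot: [2.221, 2.221, 0.0]
wrist_force: [0.6, 0.8, -0.1]
finger_gap: 0.0853
```

carry_out([
  [1,0.03,-0.02,0,0,0,0],
  [1,0.056,-0.043,0,0,0,0],
  [1,0.056,-0.043,0,0,0,0],
  [1,0.056,-0.043,0,0,0,0],
])

```text
time_s: 20.08
ee_pos: [0.4397, 0.2991, 0.2195]
tool_rot: [2.222, 2.221, -0.0]
wrist_force: [-0.6, -0.2, 0.5]
finger_gap: 0.0855
```

```bash
python3 look.py w10 .079 .115; python3 - <<'E'
from h import *
c=arm.read_camera("top")
for p,st in redblobs(c["frame"]): print("red",p,st,ray(c,p,.059),ray(c,p,.079),ray(c,p,.101))
E
```

```text
tcp [0.4397 0.2991 0.2195] R [ 0.0003  1.     -0.0003] [ 1.     -0.0003  0.0001] [ 0.0001 -0.0003 -1.    ] t 20.075 F [-0.5798 -0.2486  0.4853] gap 0.08545490035333961
red [252.5363 187.1889] [ 221  157   64   61 3075] [array([0.4402, 0.2921]), array([0.4402, 0.3031])]
red [415.2745 280.4336] [402 269  27  24 459] [array([0.6288, 0.1791]), array([0.6047, 0.2045])]
red [223.46153846 129.26442308] [212 118  24  23 416] [0.65065204 0.00332296] [0.64594492 0.00272751] [0.64076708 0.00207251]
red [187.39784946 131.7562724 ] [178 123  20  19 279] [0.64550375 0.0850296 ] [0.64089991 0.082795  ] [0.63583568 0.08033694]
red [153.625      133.29761905] [147 127  15  14 168] [0.64254254 0.1612118 ] [0.6379981  0.15744888] [0.63299922 0.15330966]
red [ 80.97678275 223.7628524 ] [ 68 210  28  28 603] [0.44032226 0.31995984] [0.43983464 0.31301221] [0.43929826 0.30536982]
```

View pics/w10.png

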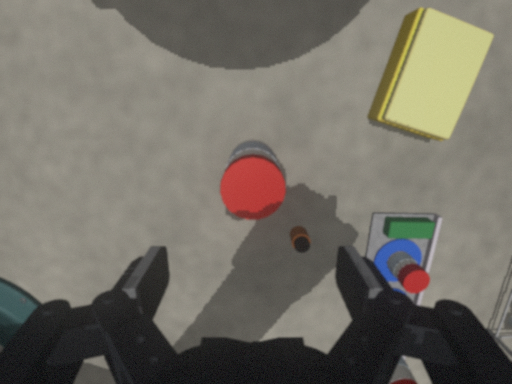

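The large cap is at (252,187) in the wrist picture, giving about (0.440, 0.302). The small vial at (300,238) is clear of the fingers. The top camera puts the three placed jars within about 3 mm of their marks.

carry_out([
  [1,0.0025,0,0.05,0,0,0],
  [1,0.0025,0,0.1,0,0,0],
  [1,0.0025,0,0.135,0,0,0],
  [1,0.0025,0,0.15,0,0,0],
  [1,0.0025,0,0.155,0,0,0],
  [1,0.0025,0,0.155,0,0,0],
  [0,0.0025,0,0.155,0,0,0],
  [0,0.0025,0,0.155,0,0,0],
  [0,0.0025,0,0.155,0,0,0],
  [0,0.0025,0,0.155,0,0,0],
], squeeze=50)

```text
time_s: 21.42
ee_pos: [0.4399, 0.3024, 0.0656]
tool_rot: [2.221, 2.221, 0.002]
wrist_force: [-0.2, -2.1, 9.6]
finger_gap: 0.0575
```

carry_out([
  [0,0,0,0,0,0,0],
  [0,0,0,0,0,0,0],
])

```text
time_s: 21.68
ee_pos: [0.4399, 0.3024, 0.0656]
tool_rot: [2.221, 2.221, 0.002]
wrist_force: [-1.2, -0.4, 8.5]
finger_gap: 0.0576
```

carry_out([
  [0,0,0,-0.03,0,0,0],
  [0,0,0,-0.08,0,0,0],
  [0,0,0,-0.13,0,0,0],
  [0,0,0,-0.15,0,0,0],
  [0,-0.04,0,-0.15,0,0,0],
  [0,-0.09,0.01,-0.15,0,0,0],
  [0,-0.14,0.03,-0.15,0,0,0],
  [0,-0.19,0.05,-0.15,0,0,0],
  [0,-0.24,0.07,-0.15,0,0,0],
  [0,-0.285,0.1,-0.15,0,0,0],
])

```text
time_s: 22.92
ee_pos: [0.5395, 0.0151, 0.215]
tool_rot: [2.221, 2.221, -0.0]
wrist_force: [0.4, 1.3, -3.1]
finger_gap: 0.0576
```

carry_out([
  [0,-0.04,0.035,0,0,0,0],
  [0,-0.075,0.07,0,0,0,0],
  [0,-0.093,0.098,0,0,0,0],
  [0,-0.093,0.098,0,0,0,0],
  [0,-0.093,0.098,0,0,0,0],
  [0,-0.093,0.098,0,0,0,0],
])

```text
time_s: 23.68
ee_pos: [0.6368, -0.0753, 0.2148]
tool_rot: [2.22, 2.222, 0.0]
wrist_force: [-0.2, 0.1, -3.5]
finger_gap: 0.0576
```

```bash
python3 look.py w11 .101 .079 .264
```

```text
tcp [ 0.6368 -0.0753  0.2148] R [-0.0009  1.     -0.    ] [1.     0.0009 0.0001] [ 0.0001 -0.     -1.    ] t 23.675 F [-0.1777  0.1477 -3.4881] gap 0.057604948007632474
red [258.9099  12.8972] [ 236    0   47   31 1187] [array([0.6422, 0.0688]), array([0.6427, 0.0743]), array([0.6387, 0.0279])]
red [258.9331  99.5829] [ 231   70   57   60 2661] [array([0.6426, 0.0029]), array([0.6431, 0.0027]), array([0.6389, 0.004 ])]
red [251.823  294.3925] [  179   233   147   113 11828] [array([ 0.6367, -0.1913]), array([ 0.6367, -0.2082]), array([ 0.6367, -0.0667])]
```

View pics/w11.png

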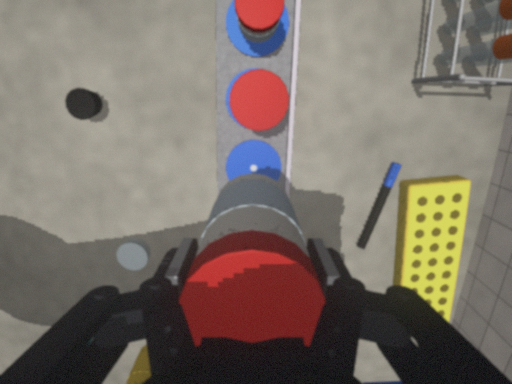

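```bash
python3 - <<'E'
from h import *
np.set_printoptions(precision=4,suppress=True)
s=arm.observe();c=arm.read_camera("wrist");T=wristT(c,s)
print(s["ee_pos"],"dot",ray(c,(253.5,168),.009,T))
h=cv2.cvtColor(c["frame"],cv2.COLOR_RGB2HSV)
m=((h[...,0]<6)|(h[...,0]>172))&(h[...,1]>150)&(h[...,2]>50)
from scipy.optimize import least_squares
zt=s["ee_pos"][2]-.0656+.115
for r0,r1 in((295,325),(300,335),(305,335)):
    P=[]
    for r in range(r0,r1):
        cs=np.flatnonzero(m[r]); cs=cs[(cs>150)&(cs<350)]
        P+= [ray(c,(cs[0]-.5,r),zt,T),ray(c,(cs[-1]+.5,r),zt,T)]
    P=np.array(P)
    f=least_squares(lambda v:np.hypot(P[:,0]-v[0],P[:,1]-v[1])-v[2],[.637,-.07,.029]); 
    g=least_squares(lambda v:np.hypot(P[:,0]-v[0],P[:,1]-v[1])-.029,[.637,-.07])
    print(f.x,g.x,abs(g.fun).max())
for r in range(285,340,5):
    cs=np.flatnonzero(m[r]); cs=cs[(cs>150)&(cs<350)]; print(r,cs[0],cs[-1],end="; ")
E
```

```text
[ 0.6369 -0.0753  0.2149] dot [ 0.6388 -0.0779]
[ 0.6369 -0.0692  0.0279] [ 0.6369 -0.0654] 0.0016426895815052286
[ 0.6369 -0.0721  0.0276] [ 0.6369 -0.0679] 0.001812918742263362
[ 0.6369 -0.0738  0.0271] [ 0.6369 -0.068 ] 0.001795339939797757
285 184 319; 290 182 321; 295 180 323; 300 178 325; 305 180 323; 310 183 321; 315 185 320; 320 187 318; 325 188 316; 330 190 315; 335 191 313;
```

Mark 4's dot at (253,168) works out to about (0.6385, -0.077). The held large jar (cap at 252,294) is about 3 mm short of it in y. I'll shift it and lower.

carry_out([
  [0,-0.003,0.001,0.05,0,0,0],
  [0,-0.003,0.001,0.1,0,0,0],
  [0,-0.003,0.001,0.128,0,0,0],
  [0,-0.003,0.001,0.136,0,0,0],
  [0,-0.003,0.001,0.139,0,0,0],
  [0,-0.003,0.001,0.14,0,0,0],
  [0,-0.003,0.001,0.14,0,0,0],
])

```text
time_s: 24.65
ee_pos: [0.6388, -0.079, 0.0755]
tool_rot: [2.221, 2.221, 0.001]
wrist_force: [0.8, 0.2, -2.9]
finger_gap: 0.0578
```

carry_out([
  [0,0.001,0,0.0005,0,0,0],
  [0,0.001,0,0.001,0,0,0],
  [0,0.001,0,0.0013,0,0,0],
  [0,0.001,0,0.0013,0,0,0],
])

```text
time_s: 25.15
ee_pos: [0.6389, -0.0784, 0.0746]
tool_rot: [2.221, 2.22, 0.001]
wrist_force: [-3.2, -1.6, 13.1]
finger_gap: 0.0577
```

Contact is made, so I'll release, rise and back off to look.

carry_out([
  [0.5,0,0,0,0,0,0],
  [1,0,0,0,0,0,0],
  [1,0,0,0,0,0,0],
  [1,0,0,-0.03,0,0,0],
  [1,0,0,-0.08,0,0,0],
  [1,0,0,-0.14,0,0,0],
  [1,0,-0.04,-0.16,0,0,0],
  [1,0,-0.09,-0.18,0,0,0],
  [1,0,-0.14,-0.18,0,0,0],
  [1,0,-0.19,-0.18,0,0,0],
])

```text
time_s: 26.4
ee_pos: [0.4468, -0.0779, 0.2533]
tool_rot: [2.221, 2.221, 0.0]
wrist_force: [1.1, -0.1, 0.7]
finger_gap: 0.085
```

carry_out([
  [1,0,-0.02,0,0,0,0],
  [1,0,-0.04,0,0,0,0],
  [1,0,-0.04,0,0,0,0],
  [1,0,-0.04,0,0,0,0],
])

```text
time_s: 26.9
ee_pos: [0.4088, -0.0779, 0.2534]
tool_rot: [2.221, 2.221, 0.0]
wrist_force: [0.1, -0.6, -0.2]
finger_gap: 0.0857
```

```bash
python3 - <<'E'
from h import *
for cam in("top","scene"):
    c=arm.read_camera(cam); cv2.imwrite(f"pics/{cam}2.png",c["frame"][:,:,::-1])
    for (p,st),hh in zip(sorted(redblobs(c["frame"]),key=lambda b:-b[0][0] if cam=="top" else b[0][0]),(.115,.092,.07,.05)):
        print(cam,p,st,ray(c,p,hh+.009-(.006 if cam=="scene" else 0)))
s=arm.observe();print(s["ee_pos"],s["wrist_force"],s["time_s"])
E
python3 -c "
import cv2
a=cv2.imread('pics/top2.png')[90:190,100:320];b=cv2.imread('pics/scene2.png')[170:310,170:370]
cv2.imwrite('pics/cmp2.png',cv2.vconcat([cv2.resize(a,(600,273)),cv2.resize(b,(600,326))][:2])[:600])"
```

```text
top [261.6        128.16410256] [249 115  27  27 585] [ 0.63715972 -0.07975562]
top [223.50241546 129.27294686] [213 118  22  23 414] [0.64074755 0.00198377]
top [187.44483986 131.80071174] [178 123  20  19 281] [0.6407987  0.08269094]
top [153.66272189 133.31952663] [147 127  15  14 169] [0.64249148 0.16112649]
scene [218.44246032 203.41865079] [206 191  26  26 504] [ 0.64112907 -0.0807959 ]
scene [251.53642384 222.44701987] [242 214  21  18 302] [ 6.43206958e-01 -5.97889961e-04]
scene [285.9298893  241.48708487] [277 233  19  19 271] [0.64469511 0.08235507]
scene [318.67777778 259.79444444] [312 253  15  15 180] [0.64700972 0.16149346]
[ 0.40884909 -0.07781512  0.25313728] [-0.30693949 -0.11361865 -0.25279776] 27.0
```

View pics/cmp2.png

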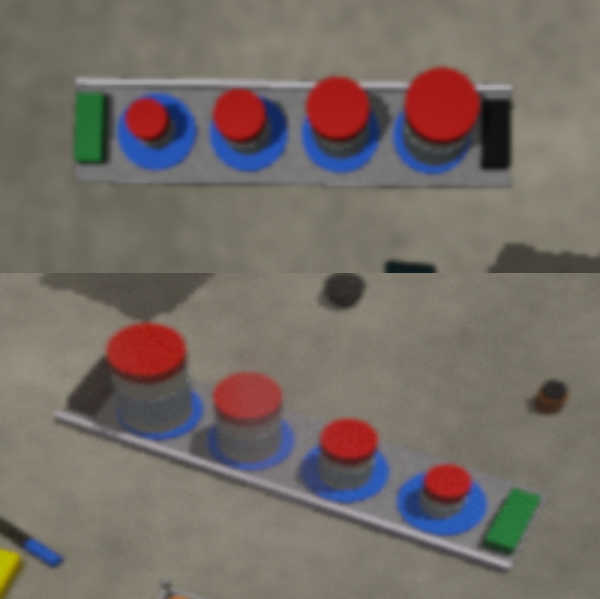

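Both cameras show all four jars upright in the right order. Each is within about 3 mm of its mark as seen by the same camera.

```bash
python3 -c "
from bench import arm
print(arm.job_done())"
```

```text
the job is handed in; nothing more can be done
None
```

The four jars are on their marks in order from the green block: tiny, small, medium, large. I handed the job in at about 27 s of the 112 s allowed; no verdict comes back.

In the last check after releasing the large jar, the top and scene cameras showed every jar upright. Each was within about 3 mm of its mark centre, measured against the marks in the same camera. The gripper was open and clear, about 0.23 m away, with no force on the wrist.

- **Camera disagreement:** the two cameras differ by 2–5 mm in absolute position, so I only trusted comparisons made within one camera.
- **Large jar in the hand:** from the wrist picture I could only place it to about 3 mm before setting it down. The other two cameras confirmed where it ended up.

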